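Start the brew: kettle, scale, timer

ROBOT

A 6-joint arm with a two-finger parallel gripper is mounted at the origin on the work surface. World frame = base frame: x ahead of the robot, y to its left, z up, the work surface at z = 0. Lengths are in m, angles in rad, forces in N, time in s.
With the tool pointing down it reaches from about 0.375 to 0.9 m from the base axis. Payload 3.1 kg.
Tool frame: the origin (TCP) lies midway between the tips of the shut fingers; the grasp point (between the pads) lies 19 mm behind it; z points along the fingers, x is the direction in which the jaws open and shut, and the axes are right-handed (so a half turn about z gives the same grasp; the last joint's range is limited). The gripper opens to 87 mm and grips with 3 to 60 N. Pads are 19 mm wide; open, the fingers measure 117 mm over their backs; the gripper's body (75 mm by 190 mm) begins 51 mm behind the grasp point.
Start: joints at [-1.284, 0.527, 1.433, -0, 1.181, -0.178], TCP at [0.28, -0.559, 0.223] pointing down, gripper open.
Joint ranges: [-3.08, 3.08], [-0.75, 2.2], [0.22, 2.44], [-1.43, 4.57], [0, 2.65], [-2.85, 2.85]. Speed limits (rad/s): [2.79, 2.79, 3.14, 3.14, 3.14, 3.14].

INTERFACE

Orientations are given as a unit quaternion [x, y, z, w].
In Python, from rig import * gives the robot as it stands.
- The arm moves only by the tool drive_tool, never from a script. Its argument "plan" is a list of rows, each an object with "offset": the shift along the tool's x, y, z in cm, a list of three; "delta_rot": the turn, a rotation vector about the tool's x, y, z in degrees, a list of three; "jaw": the finger opening in cm, from 0 to 8.7. In form: [{"offset": [dx, dy, dz], "delta_rot": [wx, wy, wz], "jaw": jaw}, ...]. A call has exactly 8 rows; each row is the pose to reach, as a shift and turn from the pose commanded when the call began, along the tool's axes at that moment; what a row does not reach only later rows make up. A row lasts 1/12 s, in which the tool goes at most 41.7 mm and 7.16 degrees, less where a joint would pass 70% of its speed; a pose out of reach is approached as far as the arm can. A call with a gripper value outside its range is refused whole. The fingers move at their own pace and stop on an object; "squeeze" is the grip in N (left out, the last holds). Time passes only in rows, so rows that repeat a pose let the fingers close, or fill a call up. It gives the time, the measured TCP pose, the force and the opening at its end, in the units of the state.
- get_obs(): the state, without advancing time (a new reading comes with each control period).
- camera(name): name is "scene" or "top"; returns the picture (400x640x3 uint8, red, green, blue); there is no depth.
- calibration(name): a dict with "K" (3x3 intrinsics, pixels), "pose" (4x4, takes a point from camera to world coordinates). Camera axes: x right, y down, z forward; pixel columns grow to the right and rows downward; lengths in m; the calibration is good to about 2 mm. A picture is of the moment at which its call begins. calibration takes no time and is no camera call.
- hand_in(): hands the job in, once; it reports no verdict.
The state is a dict: "time": time; "q": joint angles; "joint_velocities": joint speeds; "joint_torque": joint torques, N m; "position": TCP position; "tool_rot": TCP orientation; "ft_force": force on the tool from outside, world axes, zero at the start; "moment": the same for the moment, N m; "grip_width": finger opening in m.
Only numpy, scipy, OpenCV 4.12 (cv2) and the standard library are available. Lean on these libraries where they do the work, as an engineer would, in place of code of your own. Each camera call takes 0.05 s, during which the arm holds its last target.

TASK

Start the brew with light fingertip taps, in this order: first push the switch paddle of the kettle stand down until it stays down, then tap the long bar key of the scale under the jug (press it and let it spring back) to zero it, and last push the long bar key of the timer down until it stays down. Leave the small round keys alone, do not tap the scale again afterwards, and do not grasp, lift or shift anything standing on the shelf.

Things in the scene. Friction and masses are not known exactly. Their poses are not given: they have to be found in the camera images.
- dock: Kettle stand, black plastic, fixed to the shelf. Its frame: origin on the shelf, x runs from the switch paddle towards the kettle, z up. A tongue 70 mm wide and 20 mm high (x from -35 to 80 mm) carries the paddle; behind it a round plate of 148 mm diameter, 22 mm high, centred at x = 140 mm, carries the kettle.
- paddle_spot (a point): The spot to push on the kettle stand's switch paddle: on its top face, 42 mm from its hinge. The paddle is a plain steel flap 56 mm long (along the stand's x) and 36 mm wide, 6 mm thick, hinged at its kettle end, its other end (towards the robot) raised. The spot is about 44 mm above the shelf when up and goes down about 12 mm. The point moves with the paddle.
- paddle (a joint): Angle of the kettle stand's switch paddle: 0 = fully up (off), 0.30 rad = fully down (on). It starts at 0 to 0.05. Stiff hinge: moves at about 2 N at the spot and stays where it is left; a hard stop at 0.30.
- scale: Flat white kitchen scale, 205 x 140 mm, 24 mm high, fixed to the shelf. Its frame: origin on the shelf near its key end, x runs from the keys towards the jug, z up; the scale spans x from -42 to 163 mm. The jug stands on its steel plate around x = 105 mm.
- tare_top (a point): Centre of the top face of the scale's zero key: the long grey bar key, 44 mm (along the scale's y) by 18 mm, at x = -18, y = 30 mm of the scale, top 34 mm above the shelf and 14 mm above the scale's housing. Moves with the key.
- tare (a joint): Travel of the scale's bar key: 0 = up, 0.012 m = fully down (hard stop). Counts as pressed beyond 5 mm, so about 8 mm is a good tap. Springs back; needs 1 N to start, 4.5 N at 5 mm and 9 N fully down.
- unit (a joint): Travel of the scale's small round key (16 mm diameter, at x = -18, y = -48 mm of the scale), not to be pressed: 0 = up, 0.012 m = down.
- timer: White kitchen timer lying flat, 110 x 130 mm, 24 mm high, fixed to the shelf. Its frame: origin on the shelf, x runs from the keys towards the dark display, z up; it spans x from -45 to 65 mm.
- start_top (a point): Centre of the top face of the timer's start key: the long grey bar key, 44 mm (along the timer's y) by 18 mm, at x = -22, y = -22 mm of the timer, top 38 mm above the shelf and 14 mm above the housing. Moves with the key.
- start (a joint): Travel of the timer's bar key: 0 = up, 0.012 m = fully down (hard stop). It moves at 3.5 N, rising to 5 N at 5 mm and 7 N fully down, and stays where it is left; counts as down beyond 5 mm, so about 9 mm is a good push.
- minute (a joint): Travel of a small round key of the timer (16 mm diameter, at x = -22, y = 52 mm of the timer), not to be pressed: 0 = up, 0.012 m = down.
- second (a joint): Travel of the timer's other small round key (at x = 6, y = 52 mm of the timer), not to be pressed: 0 = up, 0.012 m = down.
- kettle: Slim silver kettle, loose on the round plate of its stand: 104 mm diameter at the foot, 241 mm high with its arched handle over the lid, short spout along its x (reaching 94 mm from its axis) on the side away from the paddle. Origin at the centre of its underside.
- jug: White ceramic jug, loose on the scale, 84 mm diameter, 130 mm high, handle along its x (reaching 75 mm from its axis), roughly away from the keys. Origin at the centre of its underside.
- bowl: Small glass bowl, 96 mm diameter, 45 mm high, loose on the shelf behind the timer. Origin at the centre of its underside.
- mug: White mug, 76 mm diameter, 85 mm high, loose on the shelf near the robot. Origin at the centre of its underside.
- opener: Flat steel bottle opener, 120 mm long (along its x), 36 mm wide, 6 mm thick, loose on the shelf between the timer and the bowl.
- spoon: Spoon lying loose on the shelf near the robot.
Mind the look-alikes: they are no part of the job. What is shaped like the bowl but orange is not meant.

How it is judged:
By the outcome, as a careful person would: the job done as asked, in the order asked, and still so for the second after the job is handed in, with the robot touching nothing.
It also fails if it takes over 67 s, if anything falls off the work surface, if the arm or the gripper's body presses on something with over 40 N, if the wrist force passes 120 N, or if a joint passes its speed limit or range.

## Working session

There is one attempt and no reset: what is moved stays moved. The work goes in short steps, Python scripts to look and compute and a tool call to move; the robot and the scene stay as the last step left them, time stands still between calls to the robot, and variables do not carry over. Pictures are saved under pics/ and viewed, and the job is handed in when it is done.

Besides the shell and the picture viewer there is one more tool, called after "Call:" as name([rows], argument=value, ...), one row to a line, values as JSON. drive_tool: Moves the arm, as the interface text tells. Its arguments: {"type":"object","properties":{"plan":{"type":"array","items":{"type":"object","properties":{"offset":{"type":"array","items":{"type":"number"}},"delta_rot":{"type":"array","items":{"type":"number"}},"jaw":{"type":"number"}}}},"squeeze":{"type":"number"}},"required":["plan"]}

```bash
ls; mkdir -p pics; python3 - <<'E'
from rig import *
import cv2
o=get_obs(); print(o)
for n in("scene","top"):
    im=camera(n); cv2.imwrite(f"pics/{n}0.png",im[:,:,::-1]); c=calibration(n); print(n,c)
E
```

```text
pics
{'time': 0.0, 'q': array([-1.28448757e+00,  5.28455912e-01,  1.43390123e+00,  1.27061182e-05,
        1.18136128e+00, -1.78494418e-01]), 'joint_velocities': array([ 0.00074244,  0.00110637, -0.00071808,  0.00017998, -0.0013893 ,
        0.00189848]), 'joint_torque': array([-3.85382819e-06, -4.40042210e+01, -1.76594746e+01,  6.32400624e-02,
        5.81498339e-02, -1.75157998e-04]), 'position': array([ 0.27997994, -0.55797388,  0.22157826]), 'tool_rot': array([ 8.50952673e-01, -5.25241296e-01, -7.87050107e-04, -7.14355404e-04]), 'ft_force': array([ 0.46222016, -0.00766995, -0.2470406 ]), 'moment': array([-0.00437532, -0.01516053,  0.01573651]), 'grip_width': 0.08668837669255063}
scene {'K': array([[419.32819382,   0.        , 324.86585108],
       [  0.        , 419.32819382, 200.67915243],
       [  0.        ,   0.        ,   1.        ]]), 'pose': array([[-5.38764370e-01,  6.43277733e-01, -5.43991463e-01,
         1.15411855e+00],
       [ 8.42455862e-01,  4.12180446e-01, -3.46951582e-01,
         4.41892603e-01],
       [ 1.03641646e-03, -6.45213948e-01, -7.64001235e-01,
         9.18522155e-01],
       [ 0.00000000e+00,  0.00000000e+00,  0.00000000e+00,
         1.00000000e+00]])}
top {'K': array([[412.04117178,   0.        , 315.23662273],
       [  0.        , 412.04117178, 200.97017443],
       [  0.        ,   0.        ,   1.        ]]), 'pose': array([[-0.00457818, -0.9981869 ,  0.06001633,  0.48303469],
       [-0.99996921,  0.00495233,  0.00608699,  0.05370409],
       [-0.00637317, -0.05998662, -0.99817884,  1.0101302 ],
       [ 0.        ,  0.        ,  0.        ,  1.        ]])}
```

View pics/scene0.png

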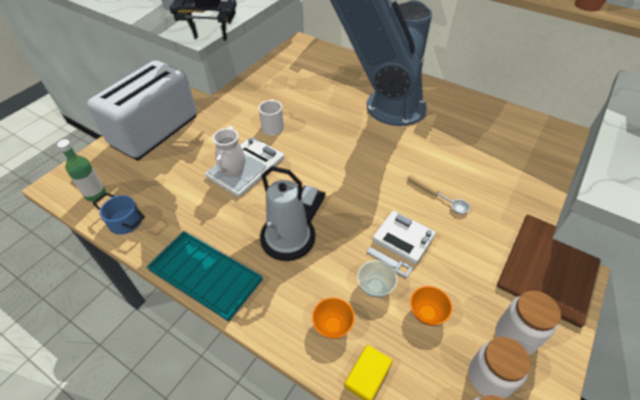

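View pics/top0.png

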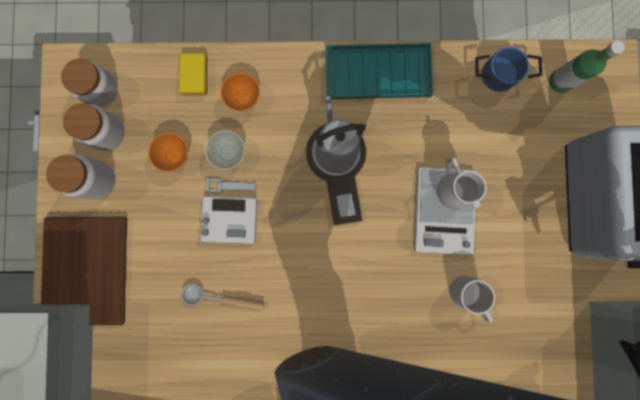

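The top picture shows the dock with its paddle around (345,205), the scale keys at (433,241) for the bar and (465,243) for the round one, and the timer bar at (236,233) with its round keys near (206,220–233). I'll make close crops next.

```bash
python3 - <<'E'
import cv2,numpy as np
t=cv2.imread("pics/top0.png");s=cv2.imread("pics/scene0.png")
def cr(im,x,y,w,h,k):return cv2.resize(im[y:y+h,x:x+w],(w*k,h*k),interpolation=cv2.INTER_CUBIC)
a=np.hstack([cr(t,195,170,66,80,6),cr(t,412,170,66,80,6)])
b=np.hstack([cr(t,310,170,66,60,6),cr(s,280,170,66,60,6)])
cv2.imwrite("pics/c1.png",a[:, :800]);cv2.imwrite("pics/c2.png",b[:, :800])
c=np.hstack([cr(s,365,205,75,60,5),cr(s,205,130,80,60,5)]);cv2.imwrite("pics/c3.png",c)
E
```

```text
(no output)
```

View pics/c1.png

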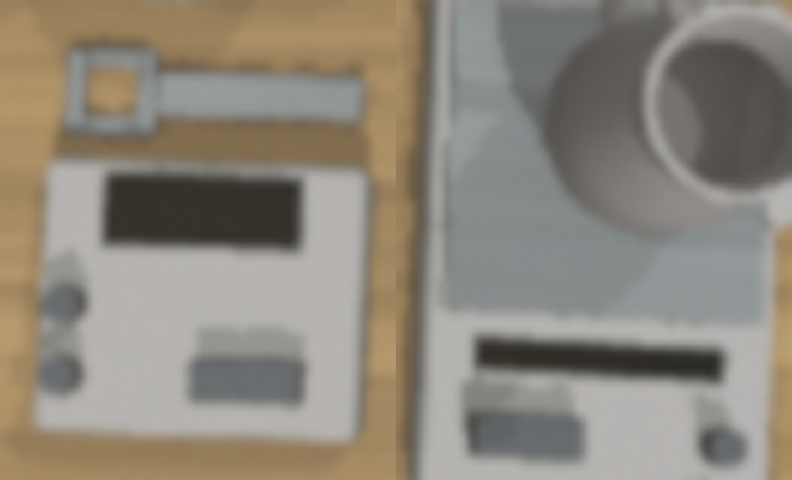

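View pics/c2.png

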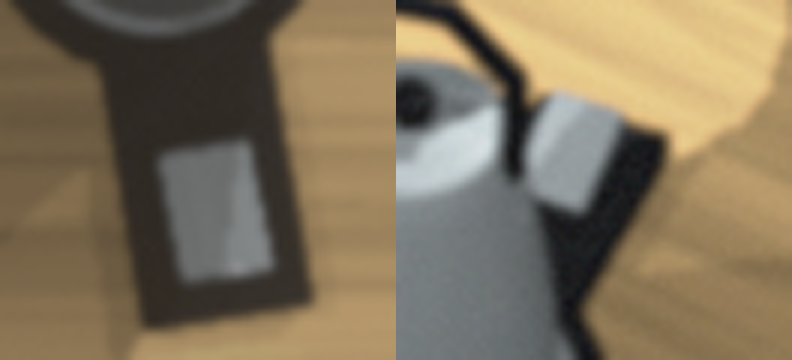

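View pics/c3.png

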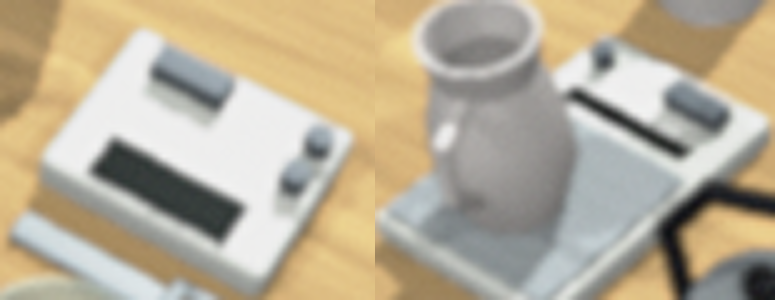

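```bash
cat > h.py <<'E'
import numpy as np
from rig import *
def ray(n,p):
    c=calibration(n);T=c["pose"];d=T[:3,:3]@np.linalg.solve(c["K"],[p[0],p[1],1.]);return T[:3,3],d
def cast(n,p,z):
    o,d=ray(n,p);return o+d*(z-o[2])/d[2]
def proj(n,X):
    c=calibration(n);T=c["pose"];v=c["K"]@(T[:3,:3].T@(np.asarray(X)-T[:3,3]));return v[:2]/v[2]
E
python3 - <<'E'
from h import *
import cv2
np.set_printoptions(precision=4,suppress=True)
def g(n,pts,x0,y0,k,z,lab):
    P=np.array([cast(n,(x0+px/k-.5+.5/k,y0+py/k-.5+.5/k),z) for px,py in pts])
    print(lab,n,P[:,:2].round(4).tolist(),"mean",P.mean(0)); 
    print("  sides",[round(float(np.linalg.norm(P[i]-P[i-1]))*1000) for i in range(len(P))])
    return P
g("top",[(46,160),(370,168),(357,440),(36,430)],195,170,6,.024,"timer housing")
g("top",[(191,357),(304,362),(302,405),(189,400)],195,170,6,.038,"start key")
g("top",[(65,301)],195,170,6,.038,"second");g("top",[(62,374)],195,170,6,.038,"minute")
g("top",[(83,413),(187,418),(185,460),(80,455)],412,170,6,.034,"tare key")
g("top",[(326,445)],412,170,6,.034,"unit")
P=g("top",[(158,157),(247,140),(273,268),(183,283)],310,170,6,.042,"paddle")
g("top",[(143,328),(313,302)],310,170,6,.020,"tongue end")
# scene
g("scene",[(160,48),(234,83),(228,98),(152,66)],365,205,5,.038,"start key")
g("scene",[(675-375,84),(728-375,113),(722-375,128),(668-375,100)],205,130,5,.034,"tare key")
g("scene",[(556-396,93),(622-396,124),(582-396,213),(530-396,180)],280,170,6,.042,"paddle")
E
```

```text
timer housing top [[0.555, 0.3312], [0.5512, 0.2013], [0.4428, 0.206], [0.4473, 0.3339]] mean [0.4991 0.2681 0.024 ]
  sides [108, 130, 108, 128]
start key top [[0.4761, 0.2693], [0.474, 0.2248], [0.4572, 0.2255], [0.4593, 0.2699]] mean [0.4666 0.2474 0.038 ]
  sides [17, 45, 17, 44]
second top [[0.4983, 0.3191]] mean [0.4983 0.3191 0.038 ]
  sides [0]
minute top [[0.4697, 0.32]] mean [0.4697 0.32   0.038 ]
  sides [0]
tare key top [[0.452, -0.1996], [0.4499, -0.2403], [0.4335, -0.2391], [0.4356, -0.1981]] mean [ 0.4428 -0.2193  0.034 ]
  sides [16, 41, 16, 41]
unit top [[0.4391, -0.2945]] mean [ 0.4391 -0.2945  0.034 ]
  sides [0]
paddle top [[0.5533, 0.0109], [0.5598, -0.0241], [0.5095, -0.0338], [0.5038, 0.0014]] mean [ 0.5316 -0.0114  0.042 ]
  sides [50, 36, 51, 36]
tongue end top [[0.4864, 0.0164], [0.4965, -0.0516]] mean [ 0.4914 -0.0176  0.02  ]
  sides [69, 69]
start key scene [[0.4635, 0.2292], [0.4636, 0.2726], [0.4744, 0.2742], [0.4768, 0.231]] mean [0.4696 0.2517 0.038 ]
  sides [13, 43, 11, 43]
tare key scene [[0.4396, -0.2357], [0.4427, -0.1923], [0.4553, -0.1874], [0.4534, -0.2304]] mean [ 0.4478 -0.2114  0.034 ]
  sides [15, 43, 13, 43]
paddle scene [[0.5098, -0.0315], [0.5094, 0.0054], [0.5641, 0.0197], [0.5606, -0.0113]] mean [ 0.536  -0.0044  0.042 ]
  sides [55, 37, 57, 31]
```

```bash
python3 - <<'E'
from h import *
import cv2
np.set_printoptions(precision=4,suppress=True)
def rect(c,th,L,W,z):
    u=np.array([np.cos(th),np.sin(th)]);v=np.array([-u[1],u[0]])
    return [np.r_[np.array(c)+a*L/2*u+b*W/2*v,z] for a,b in((1,1),(1,-1),(-1,-1),(-1,1))]
t2=np.arctan2(.2693-.2248,.4761-.474)-np.pi/2; t3=np.arctan2(.0409,.0021)-np.pi/2; print(np.degrees([t2,t3]))
obj=[("start",rect((.4666,.2474),t2,.018,.044,.038)),("tare",rect((.4428,-.2193),t3,.018,.044,.034)),
("housing",rect((.4991,.2681),t2,.11,.13,.024)),
("tongueTop",[np.array([.4864,.0164,.02]),np.array([.4965,-.0516,.02]),np.array([.5495,-.042,.02]),np.array([.54,.026,.02])]),
("pad",[np.array([.5535,.0109,.031]),np.array([.56,-.0241,.031]),np.array([.5096,-.0335,.048]),np.array([.504,.0016,.048])])]
for n,crops in(("scene",[(365,205,75,60),(205,130,80,60),(280,160,70,60)]),("top",[(195,190,75,60),(412,190,75,60),(310,180,75,60)])):
    im=cv2.imread(f"pics/{n}0.png");k=5;out=[]
    for x,y,w,h in crops:
        c=cv2.resize(im[y:y+h,x:x+w],(w*k,h*k),interpolation=cv2.INTER_CUBIC)
        for _,P in obj:
            p=np.array([proj(n,X) for X in P]);p=((p+.5-[x,y])*k).round().astype(int)
            cv2.polylines(c,[p.reshape(-1,1,2)],True,(0,0,255),1)
        out.append(c[:, :350] if False else cv2.resize(c,(w*7//2,h*7//2)))
    cv2.imwrite(f"pics/ov_{n}.png",np.hstack(out)[:, :800])
E
```

```text
[-2.7018 -2.9393]
```

View pics/ov_scene.png

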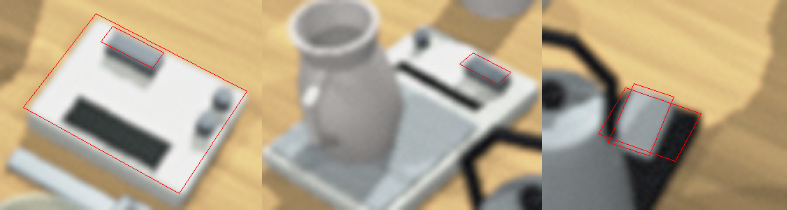

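View pics/ov_top.png

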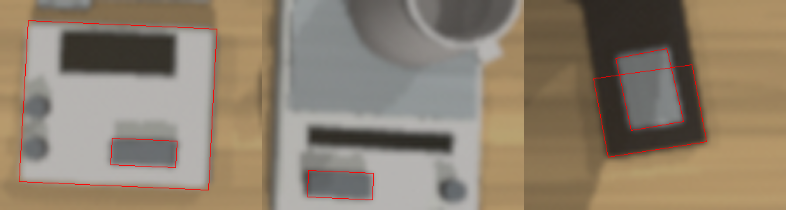

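Candidates in the top view:
- **Paddle:** the steel flap at (345,205). The kettle lid at (336,150) is also silver, but it isn't the flap.
- **Scale zero key:** the bar at (434,242). The round key at (466,244) and the black display at (446,230) are not it.
- **Timer start key:** the bar at (236,233). The round keys at (206,220) and (205,232) and the display at (228,205) are not it.

I'm choosing the bars and the flap, and the crops confirm it: the keys measure about 44x17 mm and the flap about 36 mm wide. The two views differ by about 5 mm, so I'll weight them and check at each target.

```bash
cat >> h.py <<'E'
from scipy.spatial.transform import Rotation as R
def go(target,heading,cmd=None):
    """offset cm in tool axes and turn deg about tool z"""
    o=get_obs();p=np.array(o["position"]) if cmd is None else np.array(cmd)
    M=R.from_quat(o["tool_rot"]).as_matrix()
    h=np.degrees(np.arctan2(M[1,0],M[0,0]))
    print("t",round(o["time"],2),"pos",p.round(4),"head",round(h,2),"tilt",M[:,2].round(4),"F",o["ft_force"].round(2),"w",round(o["grip_width"],4))
    print("offset cm",(M.T@(np.array(target)-p)*100).round(2),"turn z",round(h-heading,2))
E
python3 - <<'E'
from h import *
go((.522,-.0115,.22),-80)
E
```

```text
t 0.1 pos [ 0.28   -0.5581  0.2217] head -63.37 tilt [-5.0e-04  1.8e-03 -1.0e+00] F [ 0.63 -0.37  0.59] w 0.0871
offset cm [-38.01 -46.13   0.26] turn z 16.63
```

Call:
drive_tool([
  {"offset": [-1.5, -1.8, 0], "delta_rot": [0, 0, 2], "jaw": 0},
  {"offset": [-3.7, -4.5, 0], "delta_rot": [0, 0, 5], "jaw": 0},
  {"offset": [-6.1, -7.4, 0], "delta_rot": [0, 0, 8], "jaw": 0},
  {"offset": [-8.5, -10.3, 0], "delta_rot": [0, 0, 11], "jaw": 0},
  {"offset": [-10.9, -13.2, 0], "delta_rot": [0, 0, 14], "jaw": 0},
  {"offset": [-13.3, -16.1, 0], "delta_rot": [0, 0, 16.6], "jaw": 0},
  {"offset": [-15.7, -19, 0], "delta_rot": [0, 0, 16.6], "jaw": 0},
  {"offset": [-18.1, -21.9, 0], "delta_rot": [0, 0, 16.6], "jaw": 0},
])

```text
time: 0.77
position: [0.395, -0.2968, 0.2223]
tool_rot: [0.766, -0.643, -0.0, -0.0]
ft_force: [1.2, -0.9, 1.2]
grip_width: 0.0418
```

```bash
python3 - <<'E'
from h import *
go((.522,-.0115,.22),-80)
E
```

```text
t 0.77 pos [ 0.395  -0.2968  0.2223] head -80.01 tilt [-4.e-04  7.e-04 -1.e+00] F [ 1.16 -0.85  1.22] w 0.0418
offset cm [-25.89 -17.46   0.24] turn z -0.01
```

Call:
drive_tool([
  {"offset": [-3.3, -2.2, 0], "delta_rot": [0, 0, 0], "jaw": 0},
  {"offset": [-6.6, -4.4, 0], "delta_rot": [0, 0, 0], "jaw": 0},
  {"offset": [-9.9, -6.6, 0], "delta_rot": [0, 0, 0], "jaw": 0},
  {"offset": [-13.2, -8.8, 0], "delta_rot": [0, 0, 0], "jaw": 0},
  {"offset": [-16.5, -11, 0], "delta_rot": [0, 0, 0], "jaw": 0},
  {"offset": [-19.8, -13.2, 0], "delta_rot": [0, 0, 0], "jaw": 0},
  {"offset": [-23.1, -15.4, 0], "delta_rot": [0, 0, 0], "jaw": 0},
  {"offset": [-25, -16.7, 2], "delta_rot": [0, 0, 0], "jaw": 0},
])

```text
time: 1.43
position: [0.5193, -0.0205, 0.2052]
tool_rot: [0.767, -0.642, 0.003, -0.002]
ft_force: [0.7, -1.1, 0.9]
grip_width: 0.0008
```

```bash
python3 - <<'E'
from h import *
go((.522,-.0115,.07),-80)
E
```

```text
t 1.43 pos [ 0.5193 -0.0205  0.2052] head -79.83 tilt [ 8.4e-03 -9.0e-04 -1.0e+00] F [ 0.73 -1.13  0.95] w 0.0008
offset cm [-0.87 -0.32 13.53] turn z 0.17
```

Call:
drive_tool([
  {"offset": [-0.8, -0.2, 2], "delta_rot": [0, 0, 0], "jaw": 0},
  {"offset": [-0.8, -0.2, 5], "delta_rot": [0, 0, 0], "jaw": 0},
  {"offset": [-0.8, -0.2, 8], "delta_rot": [0, 0, 0], "jaw": 0},
  {"offset": [-0.8, -0.2, 11], "delta_rot": [0, 0, 0], "jaw": 0},
  {"offset": [-0.8, -0.2, 13], "delta_rot": [0, 0, 0], "jaw": 0},
  {"offset": [-0.8, -0.2, 13], "delta_rot": [0, 0, 0], "jaw": 0},
  {"offset": [-0.8, -0.2, 13], "delta_rot": [0, 0, 0], "jaw": 0},
  {"offset": [-0.8, -0.2, 13], "delta_rot": [0, 0, 0], "jaw": 0},
])

```text
time: 2.1
position: [0.517, -0.0154, 0.0733]
tool_rot: [0.766, -0.643, 0.001, -0.0]
ft_force: [1.2, -0.8, -1.2]
grip_width: 0.0003
```

```bash
python3 - <<'E'
from h import *
import cv2
go((.522,-.0115,.05),-80)
k=6
out=[]
for n,(x,y,w,h) in(("scene",(270,140,66,70)),("top",(310,170,66,70))):
    im=camera(n)[:,:,::-1];c=cv2.resize(im[y:y+h,x:x+w],(w*k,h*k),interpolation=cv2.INTER_CUBIC)
    p=(proj(n,get_obs()["position"])+.5-[x,y])*k
    cv2.circle(c,tuple(p.round().astype(int).tolist()),3,(0,0,255),-1);out.append(c)
cv2.imwrite("pics/p1.png",np.hstack(out))
E
```

```text
t 2.1 pos [ 0.517  -0.0154  0.0733] head -79.97 tilt [ 1.3e-03 -3.0e-04 -1.0e+00] F [ 1.18 -0.75 -1.2 ] w 0.0003
offset cm [-0.3  -0.56  2.33] turn z 0.03
```

View pics/p1.png

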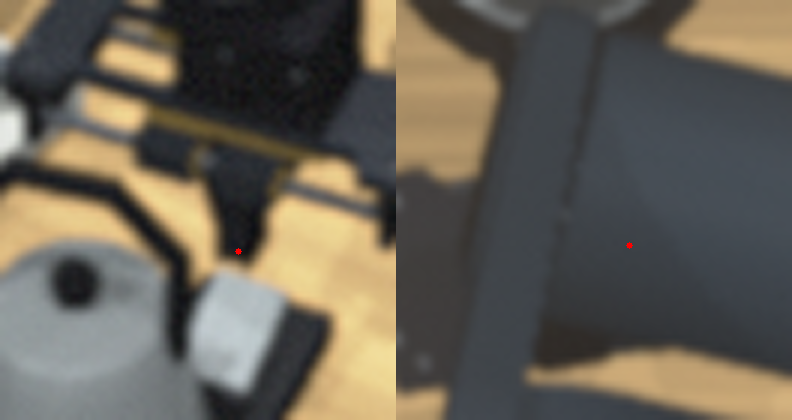

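The scene picture shows the real fingertip about 2 px below its projection (crop (238,262) against the dot at (238,251)). The scene calibration is therefore the biased one, and I'll trust the top-view positions. Pushing the paddle now.

Call:
drive_tool([
  {"offset": [-0.15, -0.3, 1.2], "delta_rot": [0, 0, 0], "jaw": 0},
  {"offset": [-0.15, -0.3, 2.4], "delta_rot": [0, 0, 0], "jaw": 0},
  {"offset": [-0.15, -0.3, 3.0], "delta_rot": [0, 0, 0], "jaw": 0},
  {"offset": [-0.15, -0.3, 3.4], "delta_rot": [0, 0, 0], "jaw": 0},
  {"offset": [-0.15, -0.3, 3.8], "delta_rot": [0, 0, 0], "jaw": 0},
  {"offset": [-0.15, -0.3, 4.0], "delta_rot": [0, 0, 0], "jaw": 0},
  {"offset": [-0.15, -0.3, 4.1], "delta_rot": [0, 0, 0], "jaw": 0},
  {"offset": [-0.15, -0.3, 4.1], "delta_rot": [0, 0, 0], "jaw": 0},
])

```text
time: 2.87
position: [0.5184, -0.0132, 0.032]
tool_rot: [0.766, -0.643, -0.0, 0.0]
ft_force: [-1.7, 0.4, 5.5]
grip_width: 0.0005
```

```bash
python3 - <<'E'
from h import *
go((.52,-.0134,.0315),-80)
E
```

```text
t 2.87 pos [ 0.5184 -0.0132  0.032 ] head -79.96 tilt [-1.1e-03  1.0e-04 -1.0e+00] F [-1.65  0.41  5.51] w 0.0005
offset cm [ 0.05 -0.15  0.05] turn z 0.04
```

Call:
drive_tool([
  {"offset": [0, 0, 0.05], "delta_rot": [0, 0, 0], "jaw": 0},
  {"offset": [0, 0, 0.1], "delta_rot": [0, 0, 0], "jaw": 0},
  {"offset": [0, 0, 0.15], "delta_rot": [0, 0, 0], "jaw": 0},
  {"offset": [0, 0, 0.2], "delta_rot": [0, 0, 0], "jaw": 0},
  {"offset": [0, 0, 0.2], "delta_rot": [0, 0, 0], "jaw": 0},
  {"offset": [0, 0, 0.2], "delta_rot": [0, 0, 0], "jaw": 0},
  {"offset": [0, 0, 0.2], "delta_rot": [0, 0, 0], "jaw": 0},
  {"offset": [0, 0, 0.2], "delta_rot": [0, 0, 0], "jaw": 0},
])

```text
time: 3.53
position: [0.5184, -0.0132, 0.0313]
tool_rot: [0.766, -0.642, -0.0, 0.0]
ft_force: [-3.8, -0.4, 14.8]
grip_width: 0.0007
```

Call:
drive_tool([
  {"offset": [0, 0, -2.5], "delta_rot": [0, 0, 0], "jaw": 0},
  {"offset": [0, 0, -6], "delta_rot": [0, 0, 0], "jaw": 0},
  {"offset": [1, 1, -9.5], "delta_rot": [0, 0, 0], "jaw": 0},
  {"offset": [4, 3, -11], "delta_rot": [0, 0, 2], "jaw": 0},
  {"offset": [7.4, 4.8, -11], "delta_rot": [0, 0, 5], "jaw": 0},
  {"offset": [10.8, 6.6, -11], "delta_rot": [0, 0, 8], "jaw": 0},
  {"offset": [14.2, 8.4, -11], "delta_rot": [0, 0, 11], "jaw": 0},
  {"offset": [17.2, 10, -11], "delta_rot": [0, 0, 13], "jaw": 0},
])

```text
time: 4.2
position: [0.4503, -0.2022, 0.1402]
tool_rot: [-0.688, 0.726, -0.001, 0.0]
ft_force: [1.5, 0.5, -0.4]
grip_width: 0.0003
```

```bash
python3 - <<'E'
from h import *
import cv2
go((.4428,-.2193,.06),-92.9)
out=[];k=6
for n,(x,y,w,h) in(("scene",(280,160,66,70)),("top",(310,165,66,70))):
    im=camera(n)[:,:,::-1];out.append(cv2.resize(im[y:y+h,x:x+w],(w*k,h*k),interpolation=cv2.INTER_CUBIC))
cv2.imwrite("pics/p2.png",np.hstack(out))
E
```

```text
t 4.2 pos [ 0.4503 -0.2022  0.1402] head -93.12 tilt [ 0.0022 -0.0016 -1.    ] F [ 1.46  0.48 -0.43] w 0.0003
offset cm [1.73 0.68 8.02] turn z -0.22
```

View pics/p2.png

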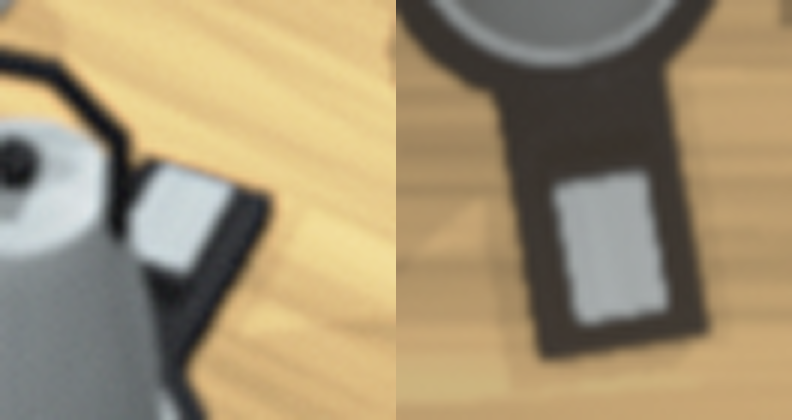

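The paddle flap now lies flat against the stand (top crop (552–668,170–325)) and has stayed down. Next is the spot above the scale bar key.

Call:
drive_tool([
  {"offset": [0.9, 0.4, 1], "delta_rot": [0, 0, 0], "jaw": 0},
  {"offset": [1.7, 0.7, 3], "delta_rot": [0, 0, 0], "jaw": 0},
  {"offset": [1.7, 0.7, 5.5], "delta_rot": [0, 0, 0], "jaw": 0},
  {"offset": [1.7, 0.7, 7.5], "delta_rot": [0, 0, 0], "jaw": 0},
  {"offset": [1.7, 0.7, 8.5], "delta_rot": [0, 0, 0], "jaw": 0},
  {"offset": [1.7, 0.7, 8.5], "delta_rot": [0, 0, 0], "jaw": 0},
  {"offset": [1.7, 0.7, 8.5], "delta_rot": [0, 0, 0], "jaw": 0},
  {"offset": [1.7, 0.7, 8.5], "delta_rot": [0, 0, 0], "jaw": 0},
])

```text
time: 4.97
position: [0.4434, -0.2167, 0.0554]
tool_rot: [-0.689, 0.725, -0.001, 0.0]
ft_force: [0.4, -0.3, -0.1]
grip_width: 0.0008
```

```bash
python3 - <<'E'
from h import *
import cv2
go((.4428,-.2193,.0265),-92.9)
out=[];k=6
for n,(x,y,w,h) in(("scene",(220,120,66,70)),("top",(412,190,66,70))):
    im=camera(n)[:,:,::-1];c=cv2.resize(im[y:y+h,x:x+w],(w*k,h*k),interpolation=cv2.INTER_CUBIC)
    p=(proj(n,get_obs()["position"])+.5-[x,y])*k
    cv2.circle(c,tuple(p.round().astype(int).tolist()),2,(0,0,255),-1);out.append(c)
cv2.imwrite("pics/p3.png",np.hstack(out))
E
```

```text
t 4.97 pos [ 0.4434 -0.2167  0.0554] head -92.93 tilt [ 0.0015 -0.0011 -1.    ] F [ 0.39 -0.32 -0.07] w 0.0008
offset cm [0.26 0.05 2.89] turn z -0.03
```

View pics/p3.png

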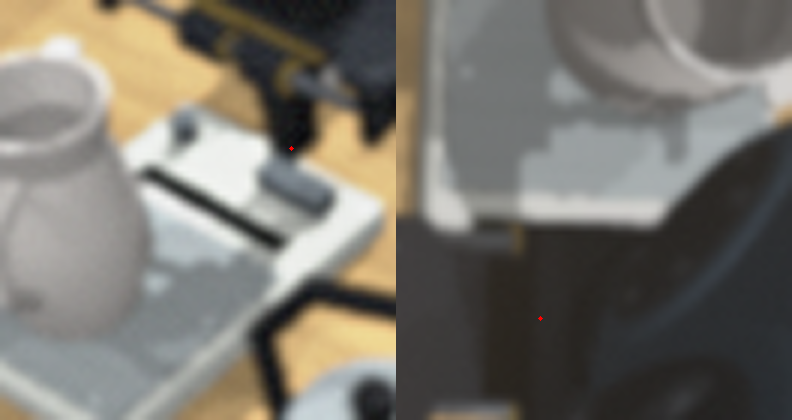

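The scene crop shows the tip right above the bar key (tip (292,150), key (296,182)), well away from the round key at (183,125).

Call:
drive_tool([
  {"offset": [0.2, 0.05, 1.0], "delta_rot": [0, 0, 0], "jaw": 0},
  {"offset": [0.2, 0.05, 1.8], "delta_rot": [0, 0, 0], "jaw": 0},
  {"offset": [0.2, 0.05, 2.1], "delta_rot": [0, 0, 0], "jaw": 0},
  {"offset": [0.2, 0.05, 2.4], "delta_rot": [0, 0, 0], "jaw": 0},
  {"offset": [0.2, 0.05, 2.7], "delta_rot": [0, 0, 0], "jaw": 0},
  {"offset": [0.2, 0.05, 2.95], "delta_rot": [0, 0, 0], "jaw": 0},
  {"offset": [0.2, 0.05, 3.0], "delta_rot": [0, 0, 0], "jaw": 0},
  {"offset": [0.2, 0.05, 3.0], "delta_rot": [0, 0, 0], "jaw": 0},
])

```text
time: 5.73
position: [0.4419, -0.2187, 0.0248]
tool_rot: [-0.689, 0.725, -0.0, -0.0]
ft_force: [-1.7, -0.3, 7.7]
grip_width: 0.0002
```

Call:
drive_tool([
  {"offset": [0, 0, -1.5], "delta_rot": [0, 0, 0], "jaw": 0},
  {"offset": [0, 0, -4.5], "delta_rot": [0, 0, 0], "jaw": 0},
  {"offset": [0, 0, -8], "delta_rot": [0, 0, 0], "jaw": 0},
  {"offset": [-1.5, 0, -10], "delta_rot": [0, 0, 0], "jaw": 0},
  {"offset": [-4.5, 0, -10], "delta_rot": [0, 0, 0], "jaw": 0},
  {"offset": [-8, 0, -10], "delta_rot": [0, 0, 0], "jaw": 0},
  {"offset": [-11.5, 0, -10], "delta_rot": [0, 0, 0], "jaw": 0},
  {"offset": [-15, 0, -10], "delta_rot": [0, 0, 0], "jaw": 0},
])

```text
time: 6.4
position: [0.4494, -0.0675, 0.1245]
tool_rot: [-0.688, 0.726, 0.0, 0.0]
ft_force: [0.7, -0.0, -0.0]
grip_width: 0.0002
```

Call:
drive_tool([
  {"offset": [-3.8, 0, 0], "delta_rot": [0, 0, 0], "jaw": 0},
  {"offset": [-7.7, 0, 0], "delta_rot": [0, 0, 0], "jaw": 0},
  {"offset": [-11.6, 0, 0], "delta_rot": [0, 0, 0], "jaw": 0},
  {"offset": [-15.5, 0, 0], "delta_rot": [0, 0, 0], "jaw": 0},
  {"offset": [-19.4, 0, 0], "delta_rot": [0, 0, 0], "jaw": 0},
  {"offset": [-23.3, 0, 0], "delta_rot": [0, 0, 0], "jaw": 0},
  {"offset": [-27.2, 0, 0], "delta_rot": [0, 0, 0], "jaw": 0},
  {"offset": [-30, 0, 0], "delta_rot": [0, 0, 0], "jaw": 0},
])

```text
time: 7.07
position: [0.4647, 0.2339, 0.1243]
tool_rot: [-0.689, 0.725, 0.0, 0.0]
ft_force: [1.1, 0.0, -0.0]
grip_width: 0.0007
```

```bash
python3 - <<'E'
from h import *
import cv2
go((.4666,.2474,.06),-92.7)
k=6;(x,y,w,h)=(412,180,70,80)
im=camera("top")[:,:,::-1];cv2.imwrite("pics/p4.png",cv2.resize(im[y:y+h,x:x+w],(w*k,h*k),interpolation=cv2.INTER_CUBIC))
E
```

```text
t 7.07 pos [0.4647 0.2339 0.1243] head -92.87 tilt [-1.e-04  6.e-04 -1.e+00] F [ 1.13  0.   -0.02] w 0.0007
offset cm [-1.35 -0.12  6.43] turn z -0.17
```

View pics/p4.png

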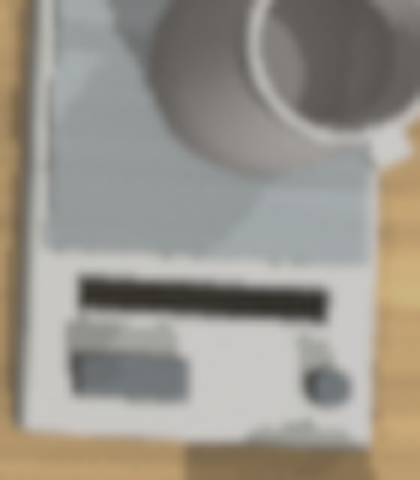

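The scale bar key is up again (crop (130,375)), the jug hasn't moved and the round key is untouched. On to the timer.

Call:
drive_tool([
  {"offset": [-0.8, -0.1, 1], "delta_rot": [0, 0, 0], "jaw": 0},
  {"offset": [-1.3, -0.2, 3], "delta_rot": [0, 0, 0], "jaw": 0},
  {"offset": [-1.3, -0.2, 5], "delta_rot": [0, 0, 0], "jaw": 0},
  {"offset": [-1.3, -0.2, 6.3], "delta_rot": [0, 0, 0], "jaw": 0},
  {"offset": [-1.3, -0.2, 6.3], "delta_rot": [0, 0, 0], "jaw": 0},
  {"offset": [-1.3, -0.2, 6.3], "delta_rot": [0, 0, 0], "jaw": 0},
  {"offset": [-1.3, -0.2, 6.3], "delta_rot": [0, 0, 0], "jaw": 0},
  {"offset": [-1.3, -0.2, 6.3], "delta_rot": [0, 0, 0], "jaw": 0},
])

```text
time: 7.78
position: [0.4687, 0.2434, 0.0622]
tool_rot: [-0.688, 0.725, -0.0, 0.001]
ft_force: [0.7, 0.5, 1.1]
grip_width: 0.0005
```

```bash
python3 - <<'E'
from h import *
import cv2
go((.4666,.2474,.029),-92.7)
out=[];k=6
for n,(x,y,w,h) in(("scene",(365,190,75,70)),):
    im=camera(n)[:,:,::-1];out.append(cv2.resize(im[y:y+h,x:x+w],(w*k,h*k),interpolation=cv2.INTER_CUBIC))
cv2.imwrite("pics/p5.png",np.hstack(out))
E
```

```text
t 7.78 pos [0.4687 0.2434 0.0622] head -93.02 tilt [ 1.4e-03  4.0e-04 -1.0e+00] F [0.68 0.45 1.08] w 0.0005
offset cm [-0.39  0.23  3.32] turn z -0.32
```

View pics/p5.png

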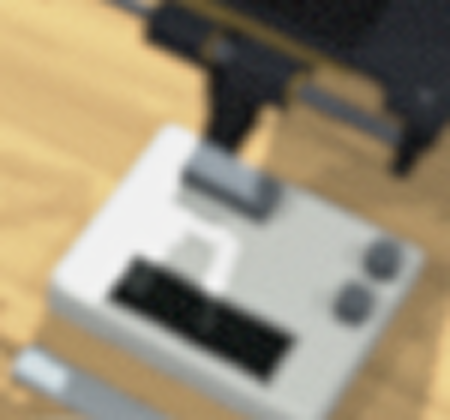

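The tip is directly over the bar key (crop (230,150) above the key at (230,180)), with the round keys about 150 px away.

Call:
drive_tool([
  {"offset": [-0.35, 0.2, 1.2], "delta_rot": [0, 0, 0], "jaw": 0},
  {"offset": [-0.35, 0.2, 2.0], "delta_rot": [0, 0, 0], "jaw": 0},
  {"offset": [-0.35, 0.2, 2.4], "delta_rot": [0, 0, 0], "jaw": 0},
  {"offset": [-0.35, 0.2, 2.75], "delta_rot": [0, 0, 0], "jaw": 0},
  {"offset": [-0.35, 0.2, 3.05], "delta_rot": [0, 0, 0], "jaw": 0},
  {"offset": [-0.35, 0.2, 3.3], "delta_rot": [0, 0, 0], "jaw": 0},
  {"offset": [-0.35, 0.2, 3.4], "delta_rot": [0, 0, 0], "jaw": 0},
  {"offset": [-0.35, 0.2, 3.4], "delta_rot": [0, 0, 0], "jaw": 0},
])

```text
time: 8.5
position: [0.466, 0.2472, 0.0277]
tool_rot: [-0.689, 0.725, 0.0, -0.0]
ft_force: [-1.0, -0.2, 3.2]
grip_width: 0.0001
```

Call:
drive_tool([
  {"offset": [0, 0, -1.5], "delta_rot": [0, 0, 0], "jaw": 0},
  {"offset": [0, 0, -4.5], "delta_rot": [0, 0, 0], "jaw": 0},
  {"offset": [0, 0, -8], "delta_rot": [0, 0, 0], "jaw": 0},
  {"offset": [0, 0, -11], "delta_rot": [0, 0, 0], "jaw": 0},
  {"offset": [2.5, 1, -13], "delta_rot": [0, 0, 0], "jaw": 0},
  {"offset": [6, 2, -14], "delta_rot": [0, 0, 0], "jaw": 0},
  {"offset": [9.5, 3, -15], "delta_rot": [0, 0, 0], "jaw": 0},
  {"offset": [12, 3.5, -15], "delta_rot": [0, 0, 0], "jaw": 0},
])

```text
time: 9.17
position: [0.4244, 0.1277, 0.1792]
tool_rot: [-0.689, 0.725, -0.001, 0.001]
ft_force: [0.7, -0.3, 0.3]
grip_width: 0.0004
```

```bash
python3 - <<'E'
from h import *
import cv2
k=5
s=camera("scene")[:,:,::-1];t=camera("top")[:,:,::-1]
cv2.imwrite("pics/f_scene.png",s);
f=lambda im,x,y,w,h:cv2.resize(im[y:y+h,x:x+w],(w*k,h*k),interpolation=cv2.INTER_CUBIC)
cv2.imwrite("pics/f_c.png",np.hstack([f(s,365,200,75,65),f(t,195,185,75,65)]))
E
```

```text
(no output)
```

View pics/f_c.png

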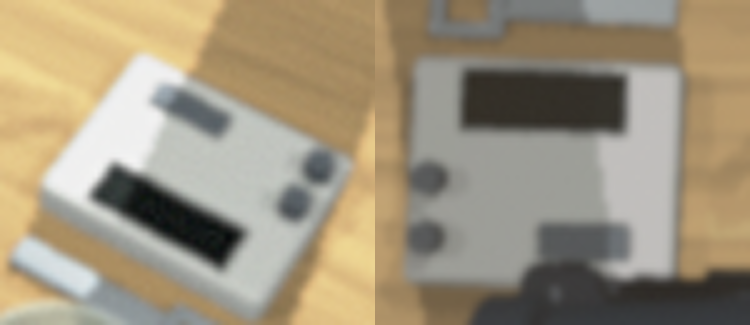

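View pics/f_scene.png

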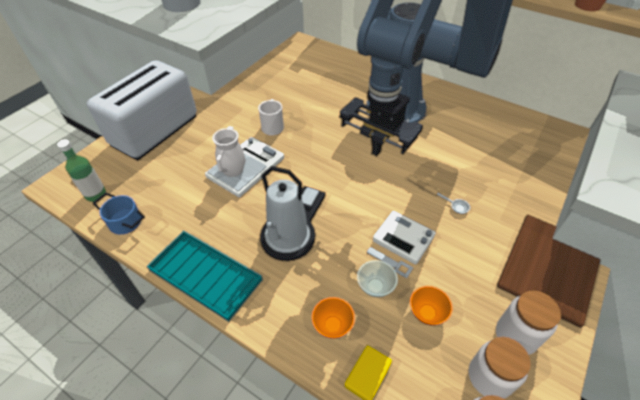

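The timer bar key (crop (190,108)) now sits almost flush, its round keys are still up, and nothing else has moved. I'll let the arm settle, then hand in.

Call:
drive_tool([
  {"offset": [0, 0, 0], "jaw": 0},
  {"offset": [0, 0, 0], "jaw": 0},
  {"offset": [0, 0, 0], "jaw": 0},
  {"offset": [0, 0, 0], "jaw": 0},
  {"offset": [0, 0, 0], "jaw": 0},
  {"offset": [0, 0, 0], "jaw": 0},
  {"offset": [0, 0, 0], "jaw": 0},
  {"offset": [0, 0, 0], "jaw": 0},
])

```text
invalid input at $.plan[0]: expected keys offset, delta_rot, jaw
```

```bash
python3 - <<'E'
from rig import *
o=get_obs();print(o["position"],o["ft_force"],abs(o["joint_velocities"]).max());print(hand_in())
E
```

```text
[0.42379142 0.12666912 0.17803473] [ 0.21171216 -0.00670482  0.92574314] 0.05191632098954561
the job is handed in; nothing more can be done
None
```

The brew is started and the job is handed in, at about 9.3 s. All three presses were done in the order asked, with the fingers shut:

1. **Kettle stand paddle:** I pushed it down to its hard stop. The spot ended about 31 mm above the shelf, and the force climbed to about 15 N at the stop. Pictures afterwards show it lying flat and staying down.
2. **Scale bar key:** I tapped it once, about 9 mm deep at 7.7 N. A picture shows it sprang back up.
3. **Timer bar key:** I pushed it about 10 mm down. Pictures show it almost flush and staying down.

In the last pictures the timer's round keys were still up and nothing on the shelf appeared to have moved. The scale's round key was untouched in the close crop after its tap. At hand-in the arm was well clear at a height of 0.18 m, with about 1 N on the tool, which is sensor noise.

Two things did not go as expected:
- **Camera disagreement:** the two views differed by about 5 mm. The fingertip showed that the scene camera was off by about 2 px, so I went by the top view.
- **Final settling move:** the call was refused because I left out a field. I handed in without that extra pause, with joint speeds at or below 0.05 rad/s.

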